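# Shut the damp box and leave its vent cap a quarter turn open

## Robot

A 6-joint arm with a two-finger parallel gripper is mounted at the origin on the work surface. World frame = base frame: x ahead of the robot, y to its left, z up, the work surface at z = 0. Lengths are in m, angles in rad, forces in N, time in s.
With the tool pointing down it reaches from about 0.375 to 0.975 m from the base axis. Payload 3.8 kg.
Tool frame: the origin (TCP) lies midway between the tips of the shut fingers; the grasp point (between the pads) lies 19 mm behind it; z points along the fingers, y is the line along which they close (so a half turn about z gives the same grasp; the last joint's range is limited). The gripper opens to 85 mm and grips with 20 to 120 N. Pads are 22 mm wide; open, the fingers measure 114 mm over their backs; the gripper's body (76 mm by 85 mm) begins 54 mm behind the grasp point. The pads swing forward as they close: fully open they stand 13 mm farther back than shut.
Start: joints at [-1.287, 0.264, 1.604, -0, 1.274, -0.037], TCP at [0.213, -0.641, 0.231] pointing down, gripper open.
Joint ranges: [-2.63, 2.63], [-0.94, 2.18], [0.31, 2.57], [-1.31, 4.45], [0, 2.66], [-2.55, 2.55]. Speed limits (rad/s): [2.57, 2.57, 3.14, 3.14, 3.14, 3.14].

## Interface

Orientations are given as a rotation vector (axis times angle).
In Python, from workcell import status, read_camera, workorder, masks_of gives the robot as it stands.
- The arm moves only by the tool drive_tool, never from a script. Its argument "rows" is a list of rows, each a list of 7 numbers: the turn, a rotation vector about the tool's x, y, z in degrees, then the shift along the tool's x, y, z in m, then the opening, from 0 (shut) to 1 (fully open). In form: [[ax, ay, az, tx, ty, tz, claw], ...]. A call has 1 to 8 rows; each row shifts and turns the commanded pose from where the row before left it, along the tool's axes as they then stand; what a row does not reach is not made up. A row lasts 1/12 s, in which the tool goes at most 41.7 mm and 7.16 degrees, less where a joint would pass 70% of its speed; a pose out of reach is approached as far as the arm can. A call is refused whole if a number of a shift passes 0.0417 or a number of a turn 7.16, either way. A call with a gripper value outside its range is refused whole. The fingers move at their own pace and stop on an object; "force" is the grip in N (left out, the last holds). Time passes only in rows, so rows that do not move let the fingers close. It gives the time, the measured TCP pose, the force, the opening and the grip force at its end, in the units of the state.
- status.read_state(): the state, without advancing time (a new reading comes with each control period).
- read_camera(name): name is "side" or "top" or "wrist"; returns a dict with "color" (400x640x3 uint8, red, green, blue), "intrinsics" (3x3 intrinsics, pixels), "world_from_camera" (4x4, takes a point from camera to world coordinates); the wrist camera has in their place "mount" (4x4, takes a point from camera to tool coordinates, whose origin is the TCP and whose axes are the flange's). Camera axes: x right, y up, looking along -z (the intrinsics and any distortion apply to the point x, -y, -z); pixel columns grow to the right and rows downward; lengths in m; the calibration is good to about 2 mm. A picture is of the moment at which its call begins: read the wrist's pose just before it. There is no depth.
- workorder.finish_job(): hands the job in; it is judged then, once.
Trained networks look in a picture, given as the dict that the camera call returned (one of the last four; its "shot" number tells which), for a name from the list of things; names that differ only in an ending like _2 or _b are one class to them, and where a whole thing is asked for, a point or a joint stands for the part that bears it (a point fixed in the world has none). Each returns a list of dicts, best first, with "score" (0 to 1); they miss things now and then, are a little off and sometimes report something else, mostly with a low value. They report only what shows in the picture. A call takes as long as a camera call.
- masks_of(picture, name): "mask" (400x640 bool, what is visible of it) and "bbox" ([left, top, right, bottom] in pixels, round what is visible of it).
The state is a dict: "time": time; "q": joint angles; "joint_vel": joint speeds; "joint_torque": joint torques, N m; "tool_pos": TCP position; "tcp_rot": TCP orientation; "wrist_force": force on the tool from outside, world axes, zero at the start; "torque": the same for the moment, N m; "width": opening from 0.0 (shut) to 1.0 (fully open); "grip_force": force on a finger pad.
Only numpy, scipy, OpenCV 4.12 (cv2) and the standard library are available. Lean on these libraries where they do the work, as an engineer would, in place of code of your own. Each camera call takes 0.05 s, during which the arm holds its last target. There are 200 camera calls.

## Task

Close up the plywood damp box over the fresh clay: fold the plain flap down flat first, then the flap with the batten, so that its batten laps over the plain one. Then screw the vent cap clockwise until it bottoms out, and back it off a quarter turn so that the box can breathe. Finish while still gripping the cap there, without letting go, and leave everything else on the table where it is.

Things in the scene. Friction and masses are not known exactly. Their poses are not given: they have to be found in the camera images.
- damp_box: plywood box fixed to the table, 240 (x) by 260 (y) by 100 mm high, walls 10 mm. Origin: centre of its underside. Own axes: z up, x towards the vent cap. The open well (clay pot in it) is the part x < 30 mm, a flap hinged on each side wall (+y and -y); the part x = 30 to 120 mm is a closed deck, top at 108 mm, with the vent neck and cap at x = 75, y = 0
- plain_hinge (a point): middle of the plain flap's hinge line, at x = -45, y = +125, z = 104 mm of the box; the hinge line runs along the box's x and this point has the box's axes
- plain_flap (a joint): angle of the plain flap (flat plywood, 148 along the hinge by 112 from hinge to free edge by 8 mm thick, 120 g): 0 lying flat and shut, pointing to the box's -y; pi/2 upright; more leans outwards. Starts 1.45 to 1.9. A stiff hinge (0.12 N m): it stays where it is left, and stops at 0 on the box
- plain_edge (a point): middle of the plain flap's free edge, mid-thickness, 112 mm from the hinge line; moves with the flap
- batten_hinge (a point): middle of the batten flap's hinge line, at x = -45, y = -125, z = 104 mm of the box; same axes as the box
- batten_flap (a joint): angle of the other flap: 0 flat and shut, pointing to the box's +y; pi/2 upright; more leans outwards. Starts 1.45 to 1.9. Plywood 148 by 112 by 8 mm (160 g) with a batten 50 wide, 8 mm thick on its outer (upper when shut) face, 92 to 142 mm from the hinge line: it overhangs the edge by 30 mm and laps over the plain flap. A stiff hinge (0.18 N m): stays where left, stops at 0
- batten_edge (a point): middle of the batten's free edge, 142 mm from the hinge line and 8 mm to the outer side of the flap's mid-plane (the batten's mid-thickness); moves with the flap
- vent_cap: round knurled black cap, 46 mm across and 34 mm high, already started on its vertical neck; cannot be lifted off, only screwed. Origin: centre of its underside, 119 mm above the table when bottomed, 1.27 mm higher per radian unscrewed; z up, x along the low rib on its top, so it turns with the cap. Below it is a collar 54 mm across, top at 117 mm
- cap_top (a point): centre of the cap's top face, 34 mm above its underside, on the thread axis
- cap_turn (a joint): how far the cap is unscrewed, rad: 0 bottomed out (a hard stop), growing counter-clockwise seen from above (8 mm lead, right-hand thread, drag 0.05 N m); clockwise tightens. Starts 1.8 to 2.8
- clay_pot: grey clay pot 100 mm across, 55 mm high, standing in the well of the box; origin under its centre; leave it
- card_tube: upright cardboard tube 54 mm across, 100 mm high, standing beside the box on its batten-flap side; leave it
- scissors: scissors lying on the table beside the box on its plain-flap side, about 150 mm long, 9 mm high; origin at the pivot; leave it
- water_bottle: clear water bottle, 64 mm across, 200 mm high; leave it
- eyeglasses: wire eyeglasses standing unfolded, 125 by 120 mm, 40 mm high; leave them
- sponge: sponge 90 by 60 by 30 mm; leave it
- clay_spatula: spatula lying on the table; leave it
- extruder_tube: upright hand extruder for clay, 52 mm across, 210 mm high; leave it

How it is judged:
By the outcome, as a careful person would: the job done as asked, in the order asked, and still so for the second after the job is handed in, while the arm keeps its last pose, push and grip.
It also fails if it takes over 67 s, if anything falls off the work surface, if the arm or the gripper's body presses on something with over 40 N, if the wrist force passes 120 N, or if a joint passes its speed limit or range.

## Working session

There is one attempt and no reset: what is moved stays moved. The work goes in short steps, Python scripts to look and compute and a tool call to move; the robot and the scene stay as the last step left them, time stands still between calls to the robot, and variables do not carry over. Pictures are saved under pics/ and viewed, at most 10 in all, crops included, and the job is handed in when it is done.

Besides the shell and the picture viewer there is one more tool, called after "Call:" by a JSON object that holds its "method" and its "body". drive_tool: Moves the arm, as the interface text tells. Its arguments: {"type":"object","properties":{"rows":{"type":"array"},"force":{"type":"number"}},"required":["rows"]}

```bash
mkdir -p pics; cat > h.py <<'E'
import numpy as np, cv2
from scipy.spatial.transform import Rotation as R
from workcell import status, read_camera, workorder, masks_of
def cam(n):
    s=status.read_state(); p=read_camera(n)
    if n=="wrist":
        T=np.eye(4);T[:3,:3]=R.from_rotvec(s["tcp_rot"]).as_matrix();T[:3,3]=s["tool_pos"]
        p["W"]=T@np.array(p["mount"])
    else: p["W"]=np.array(p["world_from_camera"])
    return p
def save(p,f): cv2.imwrite("pics/"+f,p["color"][:,:,::-1])
def ray(p,uv):
    K=np.array(p["intrinsics"]);d=np.linalg.inv(K)@[uv[0],uv[1],1.]
    d=p["W"][:3,:3]@(d*[1,-1,-1]);return p["W"][:3,3],d/np.linalg.norm(d)
def at_z(p,uv,z):
    o,d=ray(p,uv);return o+d*(z-o[2])/d[2]
def tri(rs):
    A=sum(np.eye(3)-np.outer(d,d) for o,d in rs);b=sum((np.eye(3)-np.outer(d,d))@o for o,d in rs)
    return np.linalg.solve(A,b)
def proj(p,X):
    c=np.linalg.inv(p["W"])@np.r_[X,1];u=np.array(p["intrinsics"])@(c[:3]*[1,-1,-1]);return u[:2]/u[2]
E
python3 - <<'E'
from h import *
np.set_printoptions(precision=4,suppress=True)
ps={}
for n in("side","top"):
    p=cam(n);save(p,n+"0.png");print(n,p.keys(),p["W"].round(3).tolist(),np.array(p["intrinsics"]).tolist())
    for t in ["vent_cap","damp_box","plain_flap","batten_flap","clay_pot","card_tube","scissors","water_bottle","extruder_tube","eyeglasses","sponge"]:
        m=masks_of(p,t)
        print(t,[(round(x["score"],2),np.array(x["bbox"]).tolist(),np.argwhere(x["mask"]).mean(0)[::-1].round(1).tolist()) for x in m[:2]])
print(status.read_state())
E
```

```text
side dict_keys(['color', 'intrinsics', 'world_from_camera', 'shot', 'W']) [[0.979, -0.13, 0.157, 0.753], [0.203, 0.651, -0.731, -1.197], [-0.007, 0.748, 0.664, 1.2], [0.0, 0.0, 0.0, 1.0]] [[495.313364016677, 0.0, 314.3034869209107], [0.0, 495.313364016677, 197.03079304672684], [0.0, 0.0, 1.0]]
vent_cap [(0.78, [346.1, 202.6, 363.0, 219.9], [352.7, 212.0])]
damp_box [(0.87, [288.4, 168.8, 377.7, 280.4], [326.1, 225.8])]
plain_flap [(0.58, [283.5, 164.4, 328.6, 202.5], [308.5, 182.6]), (0.38, [202.0, 309.0, 237.3, 334.9], [221.6, 322.2])]
batten_flap [(0.85, [297.4, 216.0, 348.7, 256.3], [321.3, 237.5])]
clay_pot [(0.57, [284.6, 168.4, 376.9, 284.5], [326.4, 225.4]), (0.39, [320.5, 270.3, 335.9, 300.8], [327.9, 284.3])]
card_tube [(0.8, [318.6, 270.9, 338.3, 303.9], [327.5, 284.8])]
scissors []
water_bottle [(0.87, [353.0, 105.6, 366.9, 157.3], [360.5, 136.5])]
extruder_tube [(0.79, [276.4, 296.5, 298.5, 359.3], [285.9, 328.8]), (0.18, [204.1, 310.7, 241.0, 334.4], [222.0, 322.8])]
eyeglasses [(0.62, [341.4, 312.5, 356.5, 353.6], [346.6, 336.8]), (0.39, [297.2, 217.6, 348.9, 257.5], [3
[... 1194 characters left out ...]
181.8, 484.2, 200.8], [464.2, 190.4])]
eyeglasses [(0.64, [445.5, 179.6, 483.0, 198.7], [465.2, 190.2])]
sponge [(0.88, [437.0, 237.0, 457.9, 263.6], [446.9, 251.0]), (0.17, [290.4, 184.8, 318.6, 231.4], [305.9, 206.6])]
{'time': 1.2, 'q': array([-1.2869,  0.2639,  1.604 ,  0.    ,  1.2737, -0.0369]), 'joint_vel': array([-0.0011, -0.0002, -0.0002,  0.0001, -0.0001,  0.0021]), 'joint_torque': array([  0.0004, -51.5074, -36.7725,  -0.0001,   0.0013,   0.    ]), 'tool_pos': array([ 0.2128, -0.6406,  0.2313]), 'tcp_rot': array([-3.1012, -0.5018, -0.    ]), 'wrist_force': array([0.869 , 0.1394, 0.3426]), 'torque': array([-0.0206, -0.029 , -0.0176]), 'grip_force': 0.0, 'width': 0.9960597175648741}
```

```bash
ls -la . pics
```

```text
.:
total 16
drwxr-xr-x  3 agent agent 4096 Nov 28 23:33 .
drwxr-xr-x 23 root  root  4096 Nov 28 23:33 ..
-rw-r--r--  1 agent agent  941 Nov 28 23:33 h.py
drwxr-xr-x  2 agent agent 4096 Nov 28 23:33 pics

pics:
total 776
drwxr-xr-x 2 agent agent   4096 Nov 28 23:33 .
drwxr-xr-x 3 agent agent   4096 Nov 28 23:33 ..
-rw-r--r-- 1 agent agent 431739 Nov 28 23:33 side0.png
-rw-r--r-- 1 agent agent 349131 Nov 28 23:33 top0.png
```

```bash
python3 - <<'E'
import cv2,numpy as np
a=cv2.imread("pics/side0.png")[95:365,200:400];b=cv2.imread("pics/top0.png")[120:270,260:500]
a=cv2.resize(a,None,fx=2.2,fy=2.2,interpolation=cv2.INTER_CUBIC)
cv2.imwrite("pics/v1.png",a)
cv2.imwrite("pics/v2.png",cv2.resize(b,None,fx=3.3,fy=3.3,interpolation=cv2.INTER_CUBIC))
E
```

```text
(no output)
```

View pics/v1.png

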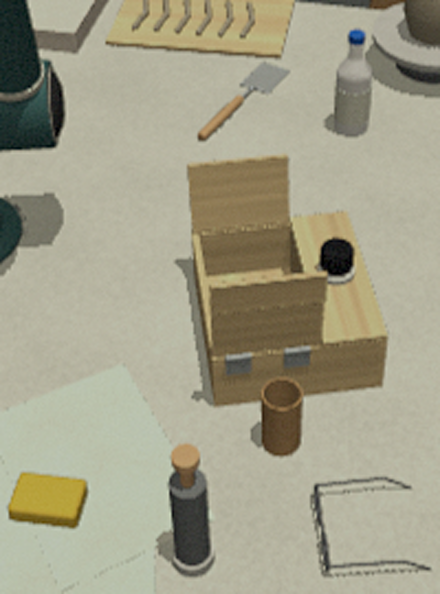

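View pics/v2.png

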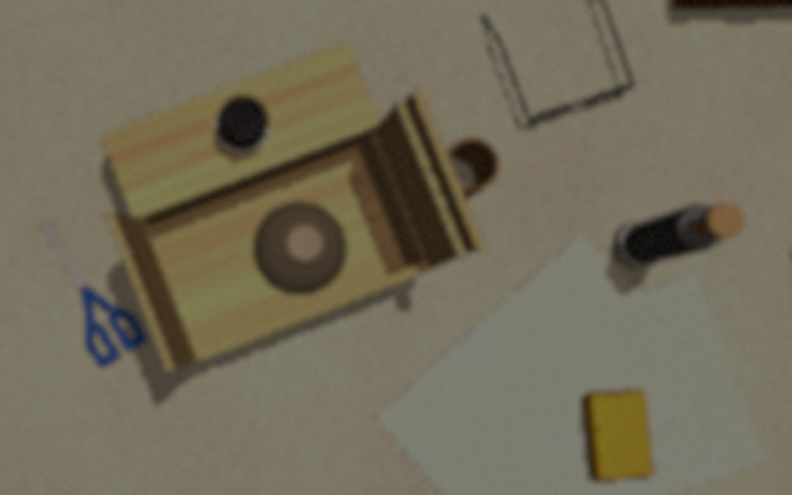

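The side crop shows the box mid-frame. Both flaps stand near upright, the card tube is just outside the batten flap at about (281,415), and the black cap is on the deck at about (337,258). The top crop shows the deck's far corners at about (105,137) and (348,43), the plain flap's edge on the left, the batten flap on the right, and the scissors to the left of the plain flap.

```bash
cat > fit.py <<'E'
from h import *
from scipy.optimize import least_squares
def bw(s,P): # box->world
    c,n=np.cos(s[2]),np.sin(s[2]);return np.array([s[0]+c*P[0]-n*P[1],s[1]+n*P[0]+c*P[1],P[2]])
def plain(a,x,r,o): # o = outward (upper when shut) offset
    return [x,.125-r*np.cos(a)+o*np.sin(a),.104+r*np.sin(a)+o*np.cos(a)]
def batt(a,x,r,o):
    return [x,-.125+r*np.cos(a)-o*np.sin(a),.104+r*np.sin(a)+o*np.cos(a)]
E
python3 - <<'E'
from fit import *
np.set_printoptions(precision=4,suppress=True)
S=cam("side");T=cam("top")
cap=[np.argwhere(masks_of(p,"vent_cap")[0]["mask"]) for p in(S,T)]
cuv=[c.mean(0)[::-1] for c in cap];print("cap tri",tri([ray(S,cuv[0]),ray(T,cuv[1])]))
s=lambda u,v:(S,(u/2.2+200,v/2.2+95)); t=lambda u,v:(T,(u/3.3+260,v/3.3+120))
box=[(t(105,137),(.12,.13,.108)),(t(348,43),(.12,-.13,.108)),(s(383,335),(.12,-.13,.108)),(s(348,212),(.12,.13,.108)),
 (s(215,400),(-.12,-.13,0)),(s(383,384),(.12,-.13,0)),(s(337,258),(.075,0,.14)),(t(243,122),(.075,0,.15)),(s(213,352),(-.12,-.13,.1)),(t(137,217),(.03,.13,.108))]
pl=[(s(188,167),-.119,.112,0),(s(288,158),.029,.112,0),(t(112,215),.029,.112,.004),(t(165,372),-.119,.112,.004)]
ba=[(s(209,282),-.119,.142,.008),(s(326,275),.029,.142,.008),(t(413,92),.029,.142,.008),(t(480,247),-.119,.142,.008)]
def f(v):
    o=[proj(p,bw(v,P))-uv for (p,uv),P in box]
    o+=[proj(p,bw(v,plain(v[3],x,r,q)))-uv for (p,uv),x,r,q in pl]
    o+=[proj(p,bw(v,batt(v[4],x,r,q)))-uv for (p,uv),x,r,q in ba]
    return np.concatenate(o)
r=least_squares(f,[.5,-.1,.3,1.6,1.6],loss="soft_l1");print(r.x);print(f(r.x).reshape(-1,2).round(1).tolist())
np.save("est.npy",r.x)
print("cap",bw(r.x,[.075,0,.15]),"ph",bw(r.x,[-.045,.125,.104]),"bh",bw(r.x,[-.045,-.125,.104]))
for n,P in (("card_tube",0),("extruder_tube",0),("water_bottle",0)):
    m=masks_of(T,n); 
    if m: print(n,at_z(T,np.argwhere(m[0]["mask"]).mean(0)[::-1],.1))
p=cam("wrist");print("mount",np.array(p["mount"]).tolist(),p["intrinsics"])
E
```

```text
cap tri [ 0.6359 -0.0726  0.1357]
[ 0.5633 -0.0993  0.3503  1.744   1.5852]
[[-1.5, -1.3], [-0.1, -1.2], [1.8, -0.1], [-0.7, -0.7], [-0.9, 3.1], [-0.8, 1.2], [-0.5, -1.0], [0.1, -0.9], [-1.0, 3.2], [-1.2, 0.4], [-0.6, -0.8], [-0.3, -1.1], [-0.8, -1.0], [1.4, -0.8], [-0.3, 0.8], [-0.3, -1.7], [0.4, -0.8], [-0.2, 0.6]]
cap [ 0.6337 -0.0735  0.15  ] ph [0.4781 0.0027 0.104 ] bh [ 0.5639 -0.2321  0.104 ]
card_tube [ 0.5992 -0.3045  0.1   ]
extruder_tube [ 0.5259 -0.4969  0.1   ]
water_bottle [0.5912 0.4175 0.1   ]
mount [[0.00016103565909333998, 0.9518621117914898, 0.3065264983706298, 0.07837461319495687], [0.9999999382409381, -5.752884272494171e-05, -0.0003467110477815313, 0.0009092085447114373], [-0.00031238699540709795, 0.30652653527268314, -0.9518620622695748, -0.14187482477231755], [0.0, 0.0, 0.0, 1.0]] [[276.7202   0.     320.1782]
 [  0.     276.7202 194.4487]
 [  0.       0.       1.    ]]
```

Call:
{"method": "drive_tool", "body": {"rows": [[0, 0, -0.2, 0.0196, -0.0241, -0.0086, 0], [0, 0, -0.2, 0.0196, -0.0241, -0.0086, 0], [0, 0, -0.2, 0.0196, -0.0241, -0.0086, 0], [0, 0, -0.2, 0.0196, -0.0241, -0.0086, 0], [0, 0, -0.2, 0.0196, -0.0241, -0.0086, 0], [0, 0, -0.2, 0.0196, -0.0241, -0.0086, 0], [0, 0, -0.2, 0.0196, -0.0241, -0.0086, 0], [0, 0, -0.2, 0.0196, -0.0241, -0.0086, 0]]}}

```text
time: 2.27
tool_pos: [0.2982, -0.4057, 0.3006]
tcp_rot: [3.094, 0.545, 0.0]
wrist_force: [0.4, 0.4, -0.3]
width: 0.001
grip_force: 0.0
```

Call:
{"method": "drive_tool", "body": {"rows": [[0, 0, 0, 0.0196, -0.0241, 0, 0], [0, 0, 0, 0.0196, -0.0241, 0, 0], [0, 0, 0, 0.0196, -0.0241, 0, 0], [0, 0, 0, 0.0196, -0.0241, 0, 0], [0, 0, 0, 0.0196, -0.0241, 0, 0], [0, 0, 0, 0.0196, -0.0241, 0, 0], [0, 0, 0, 0.0196, -0.0241, 0, 0], [0, 0, 0, 0.0196, -0.0241, 0, 0]]}}

```text
time: 2.93
tool_pos: [0.3797, -0.1709, 0.3004]
tcp_rot: [3.093, 0.544, 0.001]
wrist_force: [0.4, -0.8, 0.4]
width: -0.0
grip_force: 0.0
```

Call:
{"method": "drive_tool", "body": {"rows": [[0, 0, 0, 0.0196, -0.0241, 0, 0], [0, 0, 0, 0.0196, -0.0241, 0, 0], [0, 0, 0, 0.0196, -0.0241, 0, 0], [0, 0, 0, 0.0196, -0.0241, 0, 0], [0, 0, 0, 0.0196, -0.0241, 0, 0], [0, 0, 0, 0.0196, -0.0241, 0, 0], [0, 0, 0, 0.0196, -0.0241, 0, 0], [0, 0, 0, 0.0196, -0.0241, 0, 0]]}}

```text
time: 3.6
tool_pos: [0.4612, 0.0641, 0.3004]
tcp_rot: [3.094, 0.545, 0.001]
wrist_force: [1.4, -0.7, 0.6]
width: -0.004
grip_force: 0.0
```

Call:
{"method": "drive_tool", "body": {"rows": [[0, 0, 0, 0, 0, 0.0283, 0], [0, 0, 0, 0, 0, 0.0283, 0], [0, 0, 0, 0, 0, 0.0283, 0], [0, 0, 0, 0, 0, 0.0283, 0], [0, 0, 0, 0, 0.01, 0, 0], [0, 0, 0, 0, 0.01, 0, 0], [0, 0, 0, 0, 0.01, 0, 0]]}}

```text
time: 4.18
tool_pos: [0.4722, 0.0334, 0.1884]
tcp_rot: [3.094, 0.545, 0.002]
wrist_force: [-0.7, 0.3, 0.3]
width: 0.001
grip_force: 0.8
```

Call:
{"method": "drive_tool", "body": {"rows": [[0, 0, 0, 0, 0.0074, -0.001, 0], [0, 0, 0, 0, 0.0074, -0.001, 0], [0, 0, 0, 0, 0.011, 0.001, 0], [0, 0, 0, 0, 0.011, 0.001, 0], [0, 0, 0, 0, 0.0105, 0.0037, 0], [0, 0, 0, 0, 0.0105, 0.0037, 0], [0, 0, 0, 0, 0.0092, 0.0063, 0], [0, 0, 0, 0, 0.0092, 0.0063, 0]]}}

```text
time: 4.85
tool_pos: [0.4979, -0.0386, 0.1665]
tcp_rot: [3.094, 0.544, 0.001]
wrist_force: [0.7, 0.1, 1.8]
width: -0.002
grip_force: 0.8
```

Call:
{"method": "drive_tool", "body": {"rows": [[0, 0, 0, 0, 0.0072, 0.0085, 0], [0, 0, 0, 0, 0.0071, 0.0085, 0], [0, 0, 0, 0, 0.0048, 0.01, 0], [0, 0, 0, 0, 0.0047, 0.01, 0], [0, 0, 0, 0, 0.002, 0.01, 0], [0, 0, 0, 0, 0.0019, 0.01, 0], [0, 0, 0, 0, 0, 0.001, 0], [0, 0, 0, 0, 0, 0, 0]]}}

```text
time: 5.52
tool_pos: [0.5064, -0.0634, 0.1081]
tcp_rot: [-3.094, -0.545, 0.002]
wrist_force: [0.8, -1.4, 1.4]
width: 0.002
grip_force: 0.7
```

Call:
{"method": "drive_tool", "body": {"rows": [[0, 0, 0, 0, 0, 0.001, 0], [0, 0, 0, 0, 0, 0.001, 0], [0, 0, 0, 0, 0, 0, 0]]}}

```text
time: 5.77
tool_pos: [0.5065, -0.0634, 0.1079]
tcp_rot: [3.094, 0.546, -0.001]
wrist_force: [-3.9, -1.1, 11.7]
width: -0.003
grip_force: 5.8
```

Call:
{"method": "drive_tool", "body": {"rows": [[0, 0, 0, 0, 0, -0.0384, 0], [0, 0, 0, 0, 0, -0.0384, 0], [0, 0, 0, 0, 0, -0.0384, 0], [0, 0, 0, 0, 0, -0.0384, 0], [0, 0, 0, 0, 0, -0.0384, 0]]}}

```text
time: 6.18
tool_pos: [0.5058, -0.0629, 0.2995]
tcp_rot: [-3.093, -0.546, 0.003]
wrist_force: [1.9, -0.2, -0.4]
width: -0.002
grip_force: 0.0
```

Call:
{"method": "drive_tool", "body": {"rows": [[0, 0, 0, 0, 0.0347, 0, 0], [0, 0, 0, 0, 0.0347, 0, 0], [0, 0, 0, 0, 0.0347, 0, 0], [0, 0, 0, 0, 0.0347, 0, 0], [0, 0, 0, 0, 0.0347, 0, 0], [0, 0, 0, 0, 0.0347, 0, 0], [0, 0, 0, 0, 0.0347, 0, 0], [0, 0, 0, 0, 0, 0, 0]]}}

```text
time: 6.85
tool_pos: [0.5903, -0.2968, 0.2962]
tcp_rot: [3.094, 0.54, -0.003]
wrist_force: [-0.3, 0.7, -0.3]
width: 0.0
grip_force: 0.0
```

```bash
python3 - <<'E'
from h import *
p=cam("top");cv2.imwrite("pics/v3.png",cv2.resize(p["color"][120:270,260:500,::-1],None,fx=3.3,fy=3.3))
p=cam("wrist");save(p,"v4.png")
E
```

```text
(no output)
```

View pics/v4.png

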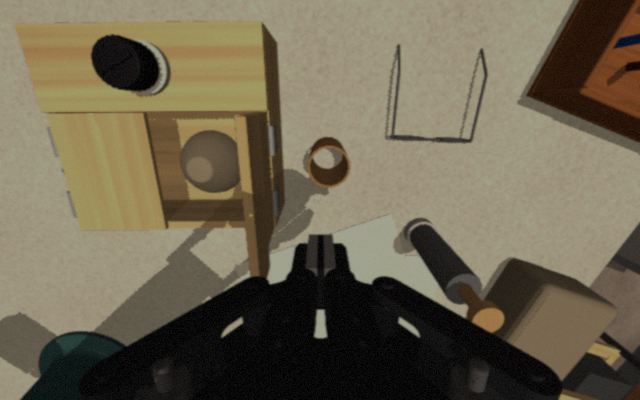

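The wrist view shows the plain flap lying flat (50–160, 112–230). The batten flap is upright with its edge at columns 240–265, and the fingertip at (322,240) is clear outside it.

Call:
{"method": "drive_tool", "body": {"rows": [[0, 0, 0, 0, 0, 0.0208, 0], [0, 0, 0, 0, 0, 0.0208, 0], [0, 0, 0, 0, 0, 0.0208, 0], [0, 0, 0, 0, -0.0107, 0, 0], [0, 0, 0, 0, -0.0107, 0, 0], [0, 0, 0, 0, -0.0107, 0, 0], [0, 0, 0, 0, -0.011, 0, 0]]}}

```text
time: 7.53
tool_pos: [0.5753, -0.25, 0.2386]
tcp_rot: [3.092, 0.546, 0.004]
wrist_force: [0.4, -2.0, -0.3]
width: -0.001
grip_force: 0.6
```

Call:
{"method": "drive_tool", "body": {"rows": [[0, 0, 0, 0, -0.0113, 0, 0], [0, 0, 0, 0, -0.0113, 0, 0], [0, 0, 0, 0, -0.0113, 0.001, 0], [0, 0, 0, 0, -0.011, 0.003, 0], [0, 0, 0, 0, -0.011, 0.0034, 0], [0, 0, 0, 0, -0.0106, 0.0038, 0], [0, 0, 0, 0, -0.0096, 0.006, 0], [0, 0, 0, 0, -0.0096, 0.006, 0]]}}

```text
time: 8.2
tool_pos: [0.5453, -0.1695, 0.2127]
tcp_rot: [-3.094, -0.545, -0.0]
wrist_force: [0.3, 0.5, 1.7]
width: 0.002
grip_force: 0.6
```

Call:
{"method": "drive_tool", "body": {"rows": [[0, 0, 0, 0, -0.0036, 0.0083, 0], [0, 0, 0, 0, -0.0078, 0.0083, 0], [0, 0, 0, 0, -0.0077, 0.0083, 0], [0, 0, 0, 0, -0.0077, 0.0084, 0], [0, 0, 0, 0, -0.0053, 0.01, 0], [0, 0, 0, 0, -0.0053, 0.01, 0], [0, 0, 0, 0, -0.0053, 0.0102, 0], [0, 0, 0, 0, -0.0025, 0.0104, 0]]}}

```text
time: 8.87
tool_pos: [0.5297, -0.1274, 0.1381]
tcp_rot: [-3.093, -0.545, 0.001]
wrist_force: [0.9, -0.4, 1.2]
width: 0.001
grip_force: 0.4
```

Call:
{"method": "drive_tool", "body": {"rows": [[0, 0, 0, 0, -0.0025, 0.0104, 0], [0, 0, 0, 0, -0.0025, 0.0104, 0], [0, 0, 0, 0, 0, 0.001, 0], [0, 0, 0, 0, 0, 0.001, 0], [0, 0, 0, 0, 0, 0, 0]]}}

```text
time: 9.28
tool_pos: [0.5284, -0.1234, 0.1162]
tcp_rot: [-3.094, -0.545, 0.001]
wrist_force: [0.1, -0.3, -0.1]
width: 0.001
grip_force: 0.0
```

Call:
{"method": "drive_tool", "body": {"rows": [[0, 0, 0, 0, 0, 0.001, 0], [0, 0, 0, 0, 0, 0.001, 0], [0, 0, 0, 0, 0, 0, 0]]}}

```text
time: 9.53
tool_pos: [0.5287, -0.1236, 0.116]
tcp_rot: [-3.094, -0.545, -0.0]
wrist_force: [-4.3, 2.5, 8.3]
width: 0.001
grip_force: 4.4
```

Call:
{"method": "drive_tool", "body": {"rows": [[0, 0, 0, 0, 0, -0.04, 0], [0, 0, 0, 0, 0, -0.04, 0], [0, 0, 0, 0, 0, -0.04, 0], [0, 0, 0, 0, 0, -0.04, 0], [0, 0, 0, 0.029, -0.0027, 0, 0.5], [0, 0, 0, 0.029, -0.0027, 0, 1], [0, 0, 0, 0.029, -0.0027, 0, 1], [0, 0, 0, 0.029, -0.0026, 0, 1]]}}

```text
time: 10.2
tool_pos: [0.6351, -0.0735, 0.2751]
tcp_rot: [3.094, 0.544, 0.002]
wrist_force: [1.0, 0.1, 0.2]
width: 0.565
grip_force: 0.0
```

Call:
{"method": "drive_tool", "body": {"rows": [[0, 0, 0, 0, 0, 0, 1], [0, 0, 0, 0, 0, 0, 1]]}}

```text
time: 10.37
tool_pos: [0.6346, -0.0732, 0.2736]
tcp_rot: [-3.093, -0.547, 0.002]
wrist_force: [0.1, -1.0, 0.4]
width: 0.843
grip_force: 0.0
```

```bash
python3 - <<'E'
from h import *
import pickle
p=cam("wrist");save(p,"v5.png")
m=masks_of(p,"vent_cap")
for x in m:print(x["score"],x["bbox"])
pickle.dump((p,m[0]["mask"] if m else None),open("w1.pkl","wb"))
print(status.read_state()["q"])
E
```

```text
0.76 [299.6, 157.3, 343.4, 209.5]
0.32 [204.1, 127.4, 439.1, 319.8]
[-1.55172888e-01  1.71968361e-01  1.63633925e+00 -3.77395689e-04
  1.33465198e+00  1.06696827e+00]
```

View pics/v5.png

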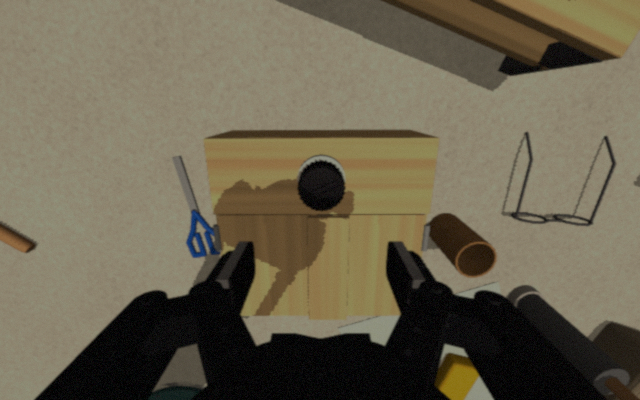

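Both flaps are shut, with the batten flap's lap strip at the middle (about columns 308–348). The cap's top face is centred near (322,187), straight ahead of the fingers. Next I turn the wrist for the screwing range and take the second view.

Call:
{"method": "drive_tool", "body": {"rows": [[0, 0, -7.15, 0, 0, 0, 1], [0, 0, -7.15, 0, 0, 0, 1], [0, 0, -7.15, 0, 0, 0, 1], [0, 0, -7.15, 0, 0, 0, 1], [0, 0, -7.15, 0, 0, 0, 1], [0, 0, -7.15, 0, 0, 0, 1], [0, 0, -7.15, 0, 0, 0, 1], [0, 0, -7.15, 0, 0, 0, 1]]}}

```text
time: 11.13
tool_pos: [0.6327, -0.0747, 0.2749]
tcp_rot: [2.451, 1.965, -0.0]
wrist_force: [-0.5, -0.1, -0.6]
width: 0.999
grip_force: 0.0
```

Call:
{"method": "drive_tool", "body": {"rows": [[0, 0, -7.15, 0, 0, 0, 1], [0, 0, -7.15, 0, 0, 0, 1], [0, 0, -7.15, 0, 0, 0, 1], [0, 0, -7.15, 0, 0, 0, 1], [0, 0, -7.15, 0, 0, 0, 1], [0, 0, -7.15, 0, 0, 0, 1], [0, 0, -7.15, 0, 0, 0, 1], [0, 0, -7.15, 0, 0, 0, 1]]}}

```text
time: 11.8
tool_pos: [0.6327, -0.0746, 0.2749]
tcp_rot: [1.211, 2.899, -0.0]
wrist_force: [0.2, -0.7, 0.6]
width: 0.997
grip_force: 0.0
```

Call:
{"method": "drive_tool", "body": {"rows": [[0, 0, -7.15, 0, 0, 0, 1], [0, 0, -7.15, 0, 0, 0, 1], [0, 0, -7.15, 0, 0, 0, 1], [0, 0, -7.15, 0, 0, 0, 1], [0, 0, -7.15, 0, 0, 0, 1], [0, 0, -7.15, 0, 0, 0, 1], [0, 0, -7.15, 0, 0, 0, 1], [0, 0, 0, 0, 0, 0, 1]]}}

```text
time: 12.47
tool_pos: [0.6328, -0.0746, 0.2749]
tcp_rot: [-0.124, 3.139, -0.0]
wrist_force: [-0.4, 0.7, 0.3]
width: 1.0
grip_force: 0.0
```

```bash
python3 - <<'E'
from h import *
import pickle
from scipy.optimize import least_squares
np.set_printoptions(precision=4,suppress=True)
s=status.read_state();p=cam("wrist");save(p,"w2.png");m=masks_of(p,"vent_cap")
for x in m:print(x["score"],x["bbox"])
p1,m1=pickle.load(open("w1.pkl","rb"))
mm=[(p1,m1),(p,m[0]["mask"])]
T=cam("top");S=cam("side")
for q in(T,S):
    k=masks_of(q,"vent_cap")
    if k: print(k[0]["score"],k[0]["bbox"])
# fit cylinder silhouette (centre x,y, underside z) to the dark pixels of both wrist views
def hull(p,v):
    a=np.linspace(0,2*np.pi,60)
    P=[proj(p,[v[0]+.023*np.cos(t),v[1]+.023*np.sin(t),v[2]+h]) for h in(0,.034) for t in a]
    h=cv2.convexHull(np.array(P,np.float32));M=cv2.moments(h);return M["m10"]/M["m00"],M["m01"]/M["m00"],np.sqrt(M["m00"])/2
obs=[]
for q,k in mm:
    k2=(k.astype(np.uint8));k2=cv2.dilate(k2,np.ones((5,5)))>0
    d=(q["color"].max(2)<50)&k2
    n,l,st,c=cv2.connectedComponentsWithStats(d.astype(np.uint8));i=1+st[1:,4].argmax()
    h=cv2.convexHull(np.argwhere(l==i)[:,::-1].astype(np.float32));M=cv2.moments(h)
    obs.append((M["m10"]/M["m00"],M["m01"]/M["m00"],np.sqrt(M["m00"])/2));print("dark",obs[-1],st[i])
f=lambda v:np.concatenate([np.subtract(hull(q,v),o) for (q,_),o in zip(mm,obs)])
r=least_squares(f,[.634,-.073,.122],x_scale=.01,diff_step=1e-3);print("cap underside",r.x,f(r.x))
print(s["tool_pos"],s["tcp_rot"],s["q"])
RM=R.from_rotvec(s["tcp_rot"]).as_matrix();print("delta tool",RM.T@(r.x-s["tool_pos"]))
E
```

```text
0.98 [295.8, 159.6, 343.9, 214.3]
0.62 [326.0, 147.1, 342.1, 162.5]
0.78 [346.8, 205.2, 362.3, 221.7]
dark (320.7140974967062, 185.62572934312064, np.float64(21.041625412500814)) [ 298  161   46   50 1797]
dark (320.6195599495977, 186.15847630125037, np.float64(20.73342711661533)) [ 298  162   46   49 1748]
cap underside [ 0.6344 -0.075   0.1182] [ 0.1181 -0.155   0.4982  0.0743 -0.1825  0.6925]
[ 0.6328 -0.0746  0.2749] [-0.1244  3.1391 -0.0004] [-0.1563  0.1699  1.6371 -0.0003  1.3345 -1.8063]
delta tool [-0.0015 -0.0005  0.1567]
```

View pics/w2.png

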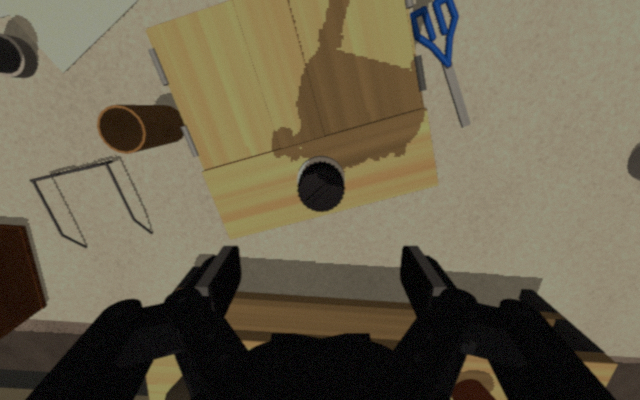

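The second view, with the wrist turned, puts the cap at about (321,186). The two views agree on its axis at (0.634, −0.075), within 2 mm of the tool axis. Descend and grip.

Call:
{"method": "drive_tool", "body": {"rows": [[0, 0, 0, -0.0015, -0.0005, 0.03, 1], [0, 0, 0, 0, 0, 0.03, 1], [0, 0, 0, 0, 0, 0.03, 1], [0, 0, 0, 0, 0, 0.03, 1], [0, 0, 0, 0, 0, 0.02, 1], [0, 0, 0, 0, 0, 0.014, 1], [0, 0, 0, 0, 0, 0, 1]]}}

```text
time: 13.35
tool_pos: [0.6327, -0.0737, 0.1164]
tcp_rot: [0.12, -3.132, -0.002]
wrist_force: [0.6, 0.1, 0.0]
width: 0.998
grip_force: 0.0
```

Call:
{"method": "drive_tool", "body": {"rows": [[0, 0, 0, 0, 0, 0, 0.6], [0, 0, 0, 0, 0, 0, 0.4], [0, 0, 0, 0, 0, 0, 0.2], [0, 0, 0, 0, 0, 0, 0], [0, 0, 0, 0, 0, 0, 0], [0, 0, 0, 0, 0, 0, 0], [0, 0, 0, 0, 0, 0, 0], [0, 0, 0, 0, 0, 0, 0]], "force": 60}}

```text
time: 14.02
tool_pos: [0.6371, -0.0739, 0.1234]
tcp_rot: [-0.121, 3.135, -0.0]
wrist_force: [-0.8, 1.7, 6.5]
width: 0.519
grip_force: 60.7
```

```bash
python3 -c "
from h import *
s=status.read_state();print(s['time'],s['tool_pos'],s['wrist_force'],s['torque'],s['width'],s['grip_force'],s['q'][5],s['joint_torque'])"
```

```text
14.0167 [ 0.63712639 -0.07391435  0.12342886] [-0.7656875   1.6862974   6.51247747] [ 0.36047848  0.13166383 -0.0057866 ] 0.518830730773426 60.73549032211304 -1.8030731426859863 [-1.16796333e+00 -4.55832481e+01 -3.13083529e+01 -5.24497479e-01
 -4.32031481e-01 -2.41425197e-02]
```

Call:
{"method": "drive_tool", "body": {"rows": [[0, 0, 0, 0, 0, -0.001, 0], [0, 0, 0, 0, 0, 0, 0], [0, 0, 0, 0, 0, 0, 0]]}}

```text
time: 14.27
tool_pos: [0.6371, -0.0739, 0.1234]
tcp_rot: [-0.121, 3.135, -0.0]
wrist_force: [1.4, 2.6, 5.2]
width: 0.522
grip_force: 61.3
```

```bash
python3 -c "
from h import *
s=status.read_state();print(s['time'],s['tool_pos'],s['tcp_rot'],s['wrist_force'],s['torque'],s['width'],s['grip_force'],s['q'],s['joint_vel'])"
```

```text
14.2667 [ 0.63709705 -0.07392598  0.1234319 ] [-1.21161558e-01  3.13529722e+00 -1.13897877e-04] [1.38140159 2.55441448 5.1915344 ] [ 0.4126448  -0.24433775 -0.04394052] 0.5221382066374369 61.29490613937378 [-1.54725510e-01  2.83233186e-01  1.78674071e+00  7.86132034e-04
  1.06772344e+00 -1.80314979e+00] [ 4.06442350e-04 -7.68638191e-04  1.09402687e-04  1.50429971e-03
  1.48054598e-03 -9.19056033e-05]
```

Call:
{"method": "drive_tool", "body": {"rows": [[0, 0, 0, 0, 0, 0, 0.75], [0, 0, 0, 0, 0, 0, 0.75], [0, 0, 0, 0, 0, 0, 0.75], [0, 0, 0, 0, 0, 0, 0.75], [0, 0, 0, 0, 0, 0, 0.75], [0, 0, 0, 0, 0, 0, 0.75]]}}

```text
time: 14.77
tool_pos: [0.6351, -0.0743, 0.1211]
tcp_rot: [0.121, -3.138, -0.0]
wrist_force: [-0.7, -0.1, -0.2]
width: 0.748
grip_force: 0.0
```

```bash
python3 - <<'E'
from h import *
np.set_printoptions(precision=4,suppress=True)
s=status.read_state();print(s['time'],s['tool_pos'],s['tcp_rot'],s['wrist_force'],s['torque'],s['width'])
p=cam("wrist");a=p["color"][100:400,150:490,::-1];a=np.clip(a.astype(float)*1.8,0,255).astype(np.uint8);cv2.imwrite("pics/v6.png",cv2.resize(a,None,fx=2,fy=2))
m=masks_of(p,"vent_cap");print([(x["score"],x["bbox"]) for x in m])
for x,y in((.6344,-.075),(.637,-.0739)): print(proj(p,[x,y,.1555]),proj(p,[x+.023,y,.1555]),proj(p,[x-.023,y,.1555]),proj(p,[x,y+.023,.1555]),proj(p,[x,y-.023,.1555]))
E
```

```text
14.7667 [ 0.6351 -0.0743  0.1211] [ 0.1212 -3.1383 -0.0001] [-0.6598 -0.1087 -0.1893] [ 0.0378 -0.0429 -0.0433] 0.7476031396015417
[(0.71, [272.9, 209.4, 372.7, 323.1])]
[320.7463 284.4764] [317.0209 325.1161] [324.9103 239.0527] [370.842  287.7955] [270.221  281.1288]
[322.6952 289.4529] [318.8906 329.5839] [326.9447 244.6301] [372.4611 292.7297] [272.5053 286.1482]
```

View pics/v6.png

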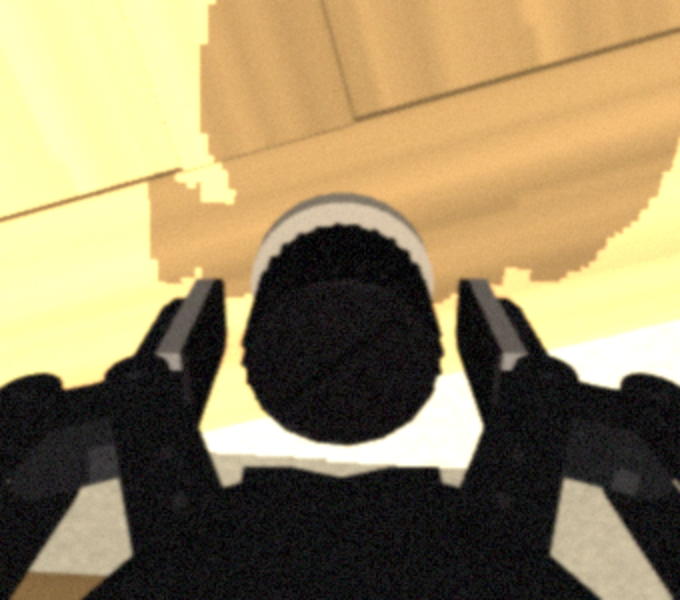

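The cap sits between the pads with its top centred near (342,345) in the crop, and a faint rib runs from (300,395) to (400,320). The grip itself pushed the tool about 2 mm in x, so I pre-bias against that and grip again.

Call:
{"method": "drive_tool", "body": {"rows": [[0, 0, 0, 0.0025, 0, -0.001, 0.7], [0, 0, 0, 0, 0, 0, 0.6], [0, 0, 0, 0, 0, 0, 0.55], [0, 0, 0, 0, 0, 0, 0.5], [0, 0, 0, 0, 0, 0, 0.4], [0, 0, 0, 0, 0, 0, 0], [0, 0, 0, 0, 0, 0, 0], [0, 0, 0, 0, 0, 0, 0]], "force": 50}}

```text
time: 15.53
tool_pos: [0.6329, -0.0742, 0.1229]
tcp_rot: [0.121, -3.139, -0.0]
wrist_force: [-2.7, 1.2, 3.3]
width: 0.527
grip_force: 50.8
```

```bash
cat > st.py <<'E'
from h import *
np.set_printoptions(precision=4,suppress=True)
s=status.read_state();M=R.from_rotvec(s['tcp_rot']).as_matrix()
print(s['time'],s['tool_pos'],"yaw",np.degrees(np.arctan2(M[1,0],M[0,0])).round(2),"tilt",np.degrees(np.arccos(-M[2,2])).round(2),"F",s['wrist_force'],"T",s['torque'],s['width'].round(3),round(s['grip_force'],1),"q6",s['q'][5].round(4),"tau",s['joint_torque'][5].round(3))
E
python3 st.py
```

```text
Traceback (most recent call last):
  File "st.py", line 4, in <module>
    print(s['time'],s['tool_pos'],"yaw",np.degrees(np.arctan2(M[1,0],M[0,0])).round(2),"tilt",np.degrees(np.arccos(-M[2,2])).round(2),"F",s['wrist_force'],"T",s['torque'],s['width'].round(3),round(s['grip_force'],1),"q6",s['q'][5].round(4),"tau",s['joint_torque'][5].round(3))
                                                                                                                                                                           ^^^^^^^^^^^^^^^^
AttributeError: 'float' object has no attribute 'round'
```

Call:
{"method": "drive_tool", "body": {"rows": [[0, 0, 0, 0, 0, 0, 0.6], [0, 0, 0, -0.0015, 0, -0.0005, 0.6], [0, 0, 0, 0, 0, 0, 0.6], [0, 0, 0, 0, 0, 0, 0.5], [0, 0, 0, 0, 0, 0, 0.4], [0, 0, 0, 0, 0, 0, 0], [0, 0, 0, 0, 0, 0, 0], [0, 0, 0, 0, 0, 0, 0]], "force": 50}}

```text
time: 16.2
tool_pos: [0.6347, -0.0741, 0.1232]
tcp_rot: [-0.121, 3.139, 0.0]
wrist_force: [0.5, 1.1, 2.2]
width: 0.521
grip_force: 50.9
```

```bash
sed -i "s/s\['width'\].round(3)/round(s['width'],3)/" st.py
python3 st.py; python3 - <<'E'
from h import *
save(cam("wrist"),"g1.png")
E
```

```text
16.2 [ 0.6347 -0.0741  0.1232] yaw -175.57 tilt 0.03 F [0.5374 1.1247 2.1636] T [ 0.1959 -0.0629 -0.0132] 0.521 50.9 q6 -1.8036 tau -0.011
```

Call:
{"method": "drive_tool", "body": {"rows": [[0, 0, 3, 0, 0, 7e-05, 0], [0, 0, 6, 0, 0, 0.00013, 0], [0, 0, 6, 0, 0, 0.00013, 0], [0, 0, 6, 0, 0, 0.00013, 0], [0, 0, 6, 0, 0, 0.00013, 0], [0, 0, 6, 0, 0, 0.00013, 0], [0, 0, 6, 0, 0, 0.00013, 0], [0, 0, 3, 0, 0, 7e-05, 0]]}}

```text
time: 16.92
tool_pos: [0.6346, -0.0742, 0.1222]
tcp_rot: [1.018, 2.972, 0.0]
wrist_force: [0.9, 0.3, 1.5]
width: 0.527
grip_force: 50.7
```

```bash
python3 st.py
```

```text
16.9167 [ 0.6346 -0.0742  0.1222] yaw 142.17 tilt 0.02 F [0.8799 0.3026 1.5195] T [ 0.1663 -0.063   0.0201] 0.527 50.7 q6 -1.0659 tau -0.115
```

Call:
{"method": "drive_tool", "body": {"rows": [[0, 0, 5, 0, 0, 0.00011, 0], [0, 0, 7, 0, 0, 0.00015, 0], [0, 0, 7, 0, 0, 0.00015, 0], [0, 0, 7, 0, 0, 0.00015, 0], [0, 0, 7, 0, 0, 0.00015, 0], [0, 0, 7, 0, 0, 0.00015, 0], [0, 0, 7, 0, 0, 0.00015, 0], [0, 0, 5, 0, 0, 0.00011, 0]]}}

```text
time: 17.58
tool_pos: [0.6344, -0.0743, 0.1211]
tcp_rot: [2.219, 2.224, -0.0]
wrist_force: [0.6, 0.6, 1.5]
width: 0.523
grip_force: 50.7
```

```bash
python3 st.py
```

```text
17.5833 [ 0.6344 -0.0743  0.1211] yaw 90.11 tilt 0.01 F [0.5777 0.6068 1.4678] T [0.1226 0.0443 0.0735] 0.523 50.7 q6 -0.1573 tau -0.705
```

Call:
{"method": "drive_tool", "body": {"rows": [[0, 0, 3, 0, 0, 7e-05, 0], [0, 0, 3, 0, 0, 7e-05, 0], [0, 0, 3, 0, 0, 7e-05, 0], [0, 0, 3, 0, 0, 7e-05, 0]]}}

```text
time: 17.92
tool_pos: [0.6344, -0.0743, 0.1208]
tcp_rot: [2.436, 1.983, -0.0]
wrist_force: [-0.2, 0.8, 2.2]
width: 0.527
grip_force: 50.7
```

```bash
python3 st.py
```

```text
17.9167 [ 0.6344 -0.0743  0.1208] yaw 78.29 tilt 0.01 F [-0.2239  0.7696  2.2159] T [0.1539 0.0702 0.0962] 0.527 50.7 q6 0.0489 tau -0.597
```

Call:
{"method": "drive_tool", "body": {"rows": [[0, 0, 2.5, 0, 0, 6e-05, 0], [0, 0, 2.5, 0, 0, 6e-05, 0], [0, 0, 2.5, 0, 0, 6e-05, 0], [0, 0, 2.5, 0, 0, 6e-05, 0], [0, 0, 0, 0, 0, 0, 0]]}}

```text
time: 18.33
tool_pos: [0.6344, -0.0743, 0.1206]
tcp_rot: [2.599, 1.765, -0.0]
wrist_force: [-1.0, 0.9, 2.1]
width: 0.526
grip_force: 50.7
```

```bash
python3 st.py
```

```text
18.3333 [ 0.6344 -0.0743  0.1206] yaw 68.38 tilt 0.01 F [-1.0429  0.9166  2.1479] T [ 0.1495  0.1132 -0.0005] 0.526 50.7 q6 0.222 tau 0.433
```

Call:
{"method": "drive_tool", "body": {"rows": [[0, 0, 2.5, 0, 0, 6e-05, 0], [0, 0, 2.5, 0, 0, 6e-05, 0], [0, 0, 2.5, 0, 0, 6e-05, 0], [0, 0, 2.5, 0, 0, 6e-05, 0], [0, 0, 0, 0, 0, 0, 0]]}}

```text
time: 18.75
tool_pos: [0.6341, -0.0747, 0.1205]
tcp_rot: [2.737, 1.54, -0.003]
wrist_force: [-2.4, -0.3, 4.0]
width: 0.524
grip_force: 50.9
```

```bash
python3 st.py
```

```text
18.75 [ 0.6341 -0.0747  0.1205] yaw 58.73 tilt 0.13 F [-2.426  -0.3314  3.9805] T [-0.0621  0.3435  1.9847] 0.524 50.9 q6 0.3919 tau 2.46
```

```bash
python3 - <<'E'
from h import *
save(cam("wrist"),"g2.png")
f=lambda n:np.clip(cv2.imread("pics/"+n)[190:340,255:390].astype(float)*6,0,255).astype(np.uint8)
cv2.imwrite("pics/v7.png",cv2.resize(np.hstack([f("g1.png"),f("g2.png")]),None,fx=2.9,fy=2.9,interpolation=cv2.INTER_CUBIC))
E
```

```text
(no output)
```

View pics/v7.png

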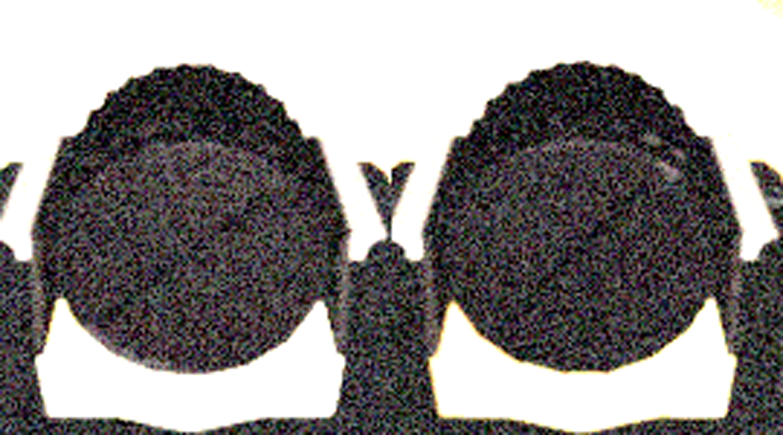

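Call:
{"method": "drive_tool", "body": {"rows": [[0, 0, -1, 0, 0, 0, 0], [0, 0, 0, 0, 0, 0, 0]]}}

```text
time: 18.97
tool_pos: [0.6342, -0.0746, 0.1205]
tcp_rot: [2.725, 1.562, -0.002]
wrist_force: [-3.4, -1.6, 4.8]
width: 0.524
grip_force: 51.0
```

```bash
python3 st.py
```

```text
18.9667 [ 0.6342 -0.0746  0.1205] yaw 59.63 tilt 0.06 F [-3.4372 -1.5879  4.8255] T [-0.2443  0.5493  1.7463] 0.524 51.0 q6 0.3751 tau 1.529
```

Call:
{"method": "drive_tool", "body": {"rows": [[0, 0, -1, 0, 0, 0, 0], [0, 0, 0, 0, 0, 0, 0]]}}

```text
time: 19.13
tool_pos: [0.6342, -0.0746, 0.1204]
tcp_rot: [2.714, 1.583, -0.001]
wrist_force: [-3.2, -2.1, 6.3]
width: 0.522
grip_force: 51.1
```

```bash
python3 st.py
```

```text
19.1333 [ 0.6342 -0.0746  0.1204] yaw 60.5 tilt 0.04 F [-3.2498 -2.0696  6.3096] T [-0.3503  0.617   1.3651] 0.522 51.1 q6 0.3593 tau 1.191
```

Call:
{"method": "drive_tool", "body": {"rows": [[0, 0, -1, 0, 0, 0, 0], [0, 0, 0, 0, 0, 0, 0]]}}

```text
time: 19.3
tool_pos: [0.6342, -0.0746, 0.1205]
tcp_rot: [-2.701, -1.604, 0.001]
wrist_force: [-3.3, -2.2, 4.3]
width: 0.528
grip_force: 51.1
```

```bash
python3 st.py
```

```text
19.3 [ 0.6342 -0.0746  0.1205] yaw 61.43 tilt 0.03 F [-3.3246 -2.1843  4.3453] T [-0.3462  0.613   1.009 ] 0.528 51.1 q6 0.3428 tau 0.877
```

At this point the rib is too dark to compare. The torque steps show the stop clearly, about 2 N m at yaw 58.7° and falling roughly 0.37 N m per degree as it unwinds. I'll unwind to zero torque to fix the bottomed reference.

Call:
{"method": "drive_tool", "body": {"rows": [[0, 0, -1, 0, 0, 0, 0], [0, 0, 0, 0, 0, 0, 0], [0, 0, 0, 0, 0, 0, 0]]}}

```text
time: 19.55
tool_pos: [0.6342, -0.0746, 0.1205]
tcp_rot: [-2.688, -1.626, 0.0]
wrist_force: [-3.4, -2.0, 5.5]
width: 0.529
grip_force: 51.1
```

```bash
python3 st.py
```

```text
19.55 [ 0.6342 -0.0746  0.1205] yaw 62.33 tilt 0.03 F [-3.3788 -2.0206  5.4648] T [-0.3419  0.6329  0.6609] 0.529 51.1 q6 0.3267 tau 0.706
```

Call:
{"method": "drive_tool", "body": {"rows": [[0, 0, -1, 0, 0, 0, 0], [0, 0, 0, 0, 0, 0, 0], [0, 0, 0, 0, 0, 0, 0]]}}

```text
time: 19.8
tool_pos: [0.6342, -0.0746, 0.1205]
tcp_rot: [-2.674, -1.648, 0.0]
wrist_force: [-3.9, -1.0, 4.9]
width: 0.523
grip_force: 51.1
```

```bash
python3 st.py
```

```text
19.8 [ 0.6342 -0.0746  0.1205] yaw 63.27 tilt 0.03 F [-3.8851 -1.0322  4.9168] T [-0.4066  0.6129  0.364 ] 0.523 51.1 q6 0.3099 tau 0.359
```

Call:
{"method": "drive_tool", "body": {"rows": [[0, 0, -1, 0, 0, 0, 0], [0, 0, 0, 0, 0, 0, 0], [0, 0, 0, 0, 0, 0, 0]]}}

```text
time: 20.05
tool_pos: [0.6342, -0.0746, 0.1205]
tcp_rot: [-2.66, -1.669, -0.0]
wrist_force: [-3.9, -1.8, 5.3]
width: 0.522
grip_force: 51.1
```

```bash
python3 st.py
```

```text
20.05 [ 0.6342 -0.0746  0.1205] yaw 64.21 tilt 0.04 F [-3.9056 -1.7692  5.2639] T [-0.3979  0.6162  0.0137] 0.522 51.1 q6 0.2932 tau 0.03
```

Call:
{"method": "drive_tool", "body": {"rows": [[0, 0, -1, 0, 0, 0, 0], [0, 0, 0, 0, 0, 0, 0], [0, 0, 0, 0, 0, 0, 0]]}}

```text
time: 20.3
tool_pos: [0.6342, -0.0746, 0.1205]
tcp_rot: [-2.646, -1.692, -0.0]
wrist_force: [-3.2, -1.0, 5.4]
width: 0.525
grip_force: 51.1
```

```bash
python3 st.py
```

```text
20.3 [ 0.6342 -0.0746  0.1205] yaw 65.21 tilt 0.05 F [-3.1792 -1.014   5.4251] T [-0.3335  0.5883  0.0177] 0.525 51.1 q6 0.2758 tau 0.016
```

Call:
{"method": "drive_tool", "body": {"rows": [[0, 0, -4, 0, 0, -9e-05, 0], [0, 0, -6, 0, 0, -0.00013, 0], [0, 0, -6, 0, 0, -0.00013, 0], [0, 0, -6, 0, 0, -0.00013, 0], [0, 0, -6, 0, 0, -0.00013, 0], [0, 0, -6, 0, 0, -0.00013, 0], [0, 0, -6, 0, 0, -0.00013, 0], [0, 0, -6, 0, 0, -0.00013, 0]]}}

```text
time: 20.97
tool_pos: [0.6347, -0.0747, 0.1215]
tcp_rot: [1.768, 2.596, 0.002]
wrist_force: [-1.6, -2.1, 3.6]
width: 0.523
grip_force: 51.0
```

Call:
{"method": "drive_tool", "body": {"rows": [[0, 0, -6, 0, 0, -0.00013, 0], [0, 0, -6, 0, 0, -0.00013, 0], [0, 0, -6, 0, 0, -0.00013, 0], [0, 0, -6, 0, 0, -0.00013, 0], [0, 0, -6, 0, 0, -0.00013, 0], [0, 0, -5, 0, 0, -0.00011, 0], [0, 0, -3, 0, 0, -7e-05, 0], [0, 0, 0, 0, 0, 0, 0]]}}

```text
time: 21.63
tool_pos: [0.6351, -0.0744, 0.1224]
tcp_rot: [0.831, 3.028, 0.002]
wrist_force: [-0.4, -0.7, 3.1]
width: 0.526
grip_force: 51.0
```

Call:
{"method": "drive_tool", "body": {"rows": [[0, 0, 0, 0, 0, 0, 0], [0, 0, 0, 0, 0, 0, 0], [0, 0, 0, 0, 0, 0, 0]]}}

```text
time: 21.88
tool_pos: [0.6351, -0.0744, 0.1224]
tcp_rot: [0.831, 3.028, 0.001]
wrist_force: [-0.7, -1.1, 3.2]
width: 0.522
grip_force: 51.0
```

```bash
python3 st.py
```

```text
21.8833 [ 0.6351 -0.0744  0.1224] yaw 149.31 tilt 0.08 F [-0.7148 -1.0527  3.1707] T [-0.3126  0.0479 -0.067 ] 0.522 51.0 q6 -1.1911 tau -0.024
```

Call:
{"method": "drive_tool", "body": {"rows": [[0, 0, -2.5, 0, 0, -5e-05, 0], [0, 0, -2.6, 0, 0, -6e-05, 0], [0, 0, 0, 0, 0, 0, 0], [0, 0, 0, 0, 0, 0, 0], [0, 0, 0, 0, 0, 0, 0]]}}

```text
time: 22.3
tool_pos: [0.6351, -0.0743, 0.1226]
tcp_rot: [0.695, 3.062, 0.0]
wrist_force: [2.0, -2.3, 3.9]
width: 0.518
grip_force: 51.0
```

```bash
python3 st.py; python3 - <<'E'
from h import *
p=cam("side");a=cv2.resize(p["color"][95:365,200:400,::-1],None,fx=2.2,fy=2.2)
w=cam("wrist")["color"][:,:,::-1];w=cv2.resize(w,(360,225));c=np.zeros((594,800,3),np.uint8);c[:,:440]=a;c[:225,440:]=w
t=cam("top")["color"][120:270,260:500,::-1];c[230:455,440:]=cv2.resize(t,(360,225));cv2.imwrite("pics/v8.png",c)
E
```

```text
22.3 [ 0.6351 -0.0743  0.1226] yaw 154.44 tilt 0.09 F [ 2.0105 -2.283   3.9205] T [-0.2719 -0.2332 -0.0038] 0.518 51.0 q6 -1.2802 tau 0.034
```

View pics/v8.png

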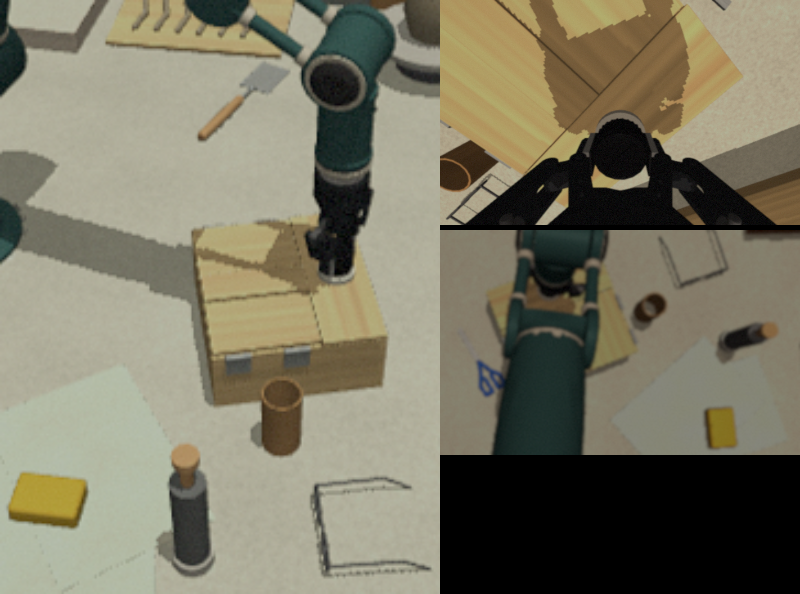

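The picture shows both flaps flat with the batten flap lapped over the plain one (seam at about row 295). The cap is gripped at about (337,260), and the tube, bottle, scissors and the rest have not moved. The tool rose 2.1 mm over the 90° back-off, which matches the thread, so I'm handing in.

```bash
python3 -c "
from workcell import workorder;print(workorder.finish_job())"
```

```text
the job is handed in; nothing more can be done
None
```

The job is handed in at about 22 s of the 67 s: the plain flap went down first, then the batten flap over it, and the cap was bottomed, backed off about 90° and is still gripped, with nothing else on the table seen to move.

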